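Put the stacked caps back on their spray cans

ROBOT

A 6-joint arm with a two-finger parallel gripper is mounted at the origin on the work surface. World frame = base frame: x ahead of the robot, y to its left, z up, the work surface at z = 0. Lengths are in m, angles in rad, forces in N, time in s.
With the tool pointing down it reaches from about 0.275 to 0.85 m from the base axis. Payload 5.2 kg.
Tool frame: the origin (TCP) lies at the centre of the arm's flange, where the gripper is bolted on; the fingertips stand 173 mm ahead of it and the grasp point (between the pads) lies 155 mm ahead of it; z points along the fingers, y is the line along which they close (so a half turn about z gives the same grasp; the last joint's range is limited). The gripper opens to 85 mm and grips with 20 to 120 N. Pads are 22 mm wide; open, the fingers measure 114 mm over their backs; the gripper's body (76 mm by 85 mm) begins 54 mm behind the grasp point. The pads swing forward as they close: fully open they stand 13 mm farther back than shut.
Start: joints at [-1.398, 0.259, 1.535, -0, 1.348, -0.203], TCP at [0.202, -0.512, 0.405] pointing down, gripper open.
Joint ranges: [-3.14, 3.14], [-0.91, 2.08], [0.19, 2.58], [-1.22, 4.36], [0.22, 2.71], [-3.12, 3.12]. Speed limits (rad/s): [2.57, 2.57, 3.14, 3.14, 3.14, 3.14].

INTERFACE

Orientations are given as a rotation vector (axis times angle).
In Python, from rig import sensors, eyes, env gives the robot as it stands.
- The arm moves only by the tool move_arm, never from a script. Its argument "deltas" is a list of rows, each a list of 7 numbers: the turn, a rotation vector about the tool's x, y, z in rad, then the shift along the tool's x, y, z in cm, then the closure, from -1 (fully open) to 1 (shut). A call has exactly 8 rows; each row shifts and turns the commanded pose from where the row before left it, along the tool's axes as they then stand; what a row does not reach is not made up. A row lasts 1/12 s, in which the tool goes at most 41.7 mm and 7.16 degrees, less where a joint would pass 70% of its speed; a pose out of reach is approached as far as the arm can. A call with a gripper value outside its range is refused whole. The fingers move at their own pace and stop on an object; "grip_force" is the grip in N (left out, the last holds). Time passes only in rows, so rows that do not move let the fingers close, or fill a call up. It gives the time, the measured TCP pose, the force, the opening and the grip force at its end, in the units of the state.
- sensors.get_obs(): the state, without advancing time (a new reading comes with each control period).
- eyes.grab_frame(name): name is "side" or "top" or "wrist"; returns (picture, depth): 480x640x3 uint8, red, green, blue; 480x640 float32, m along the optical axis (not along the pixel's ray), 0 where there is no reading.
- eyes.get_calibration(name): a dict with "vfov" (degrees; the focal length in pixels is half the picture's height over the tangent of half this angle, whatever the lens; pixels are square), "cx", "cy" (the principal point, pixels), "cam_to_world" (4x4, takes a point from camera to world coordinates); the wrist camera has in their place "tool_from_camera" (4x4, takes a point from camera to tool coordinates, whose origin is the TCP and whose axes are the flange's). Camera axes: x right, y down, z forward; pixel columns grow to the right and rows downward; lengths in m; the calibration is good to about 2 mm. A picture is of the moment at which its call begins: read the wrist's pose just before it. get_calibration takes no time and is no camera call.
- env.hand_in(): hands the job in; it is judged then, once.
The state is a dict: "time_s": time; "q": joint angles; "qvel": joint speeds; "effort": joint torques, N m; "tcp_pos": TCP position; "tool_rot": TCP orientation; "contact_force": force on the tool from outside, world axes, zero at the start; "moment": the same for the moment, N m; "width": opening from 0.0 (shut) to 1.0 (fully open); "gripper_force": force on a finger pad.
Only numpy, scipy, OpenCV 4.12 (cv2) and the standard library are available. Lean on these libraries where they do the work, as an engineer would, in place of code of your own. Each camera call takes 0.05 s, during which the arm holds its last target. There are 200 camera calls.

TASK

The caps of the four open spray cans have been left in a stack on the slatted shelf. Take the stack apart and put each cap back on the can of its own diameter, so that its rim sits level on the can's ledge all round; leave the cans, the one that is already capped and the soap dispenser standing where they are.

Things in the scene. Friction and masses are not known exactly. Their poses are not given: they have to be found in the camera images.
- can_66: uncapped spray can, 66 mm in diameter, bare aluminium with grey sleeve, loose, upright on the shelf. Origin: centre of its underside, z up. Its body ends 150 mm above the origin in a flat ledge, 7.5 mm wide all round, on which the cap's rim sits; inside it a 51 mm neck rises 4 mm, then narrows to the valve and white nozzle, whose top is 30 mm above the ledge.
- can_57: uncapped spray can, 57 mm in diameter, bare aluminium with grey sleeve, loose, upright on the shelf. Origin: centre of its underside, z up. Its body ends 162 mm above the origin in a flat ledge, 7.5 mm wide all round, on which the cap's rim sits; inside it a 42 mm neck rises 4 mm, then narrows to the valve and white nozzle, whose top is 28 mm above the ledge.
- can_48: uncapped spray can, 48 mm in diameter, bare aluminium with grey sleeve, loose, upright on the shelf. Origin: centre of its underside, z up. Its body ends 132 mm above the origin in a flat ledge, 7.5 mm wide all round, on which the cap's rim sits; inside it a 33 mm neck rises 4 mm, then narrows to the valve and white nozzle, whose top is 26 mm above the ledge.
- can_40: uncapped spray can, 40 mm in diameter, bare aluminium with grey sleeve, loose, upright on the shelf. Origin: centre of its underside, z up. Its body ends 118 mm above the origin in a flat ledge, 7.5 mm wide all round, on which the cap's rim sits; inside it a 25 mm neck rises 4 mm, then narrows to the valve and white nozzle, whose top is 24 mm above the ledge.
- cap_66: white plastic cap, 66 mm in diameter, 46 mm high: a light cup standing mouth down, flat closed top, walls 2.5 mm, mouth 61 mm wide; the bottom one of the stack, on the shelf at the start. Belongs on can_66 and goes over its neck with 5 mm to spare all round. Origin: centre of its rim (underside), z up; when seated it lies at the height of the can's ledge.
- cap_57: white plastic cap, 57 mm in diameter, 42 mm high: a light cup standing mouth down, flat closed top, walls 2.5 mm, mouth 52 mm wide; the second from below at the start. Belongs on can_57 and goes over its neck with 5 mm to spare all round. Origin: centre of its rim (underside), z up; when seated it lies at the height of the can's ledge.
- cap_48: white plastic cap, 48 mm in diameter, 38 mm high: a light cup standing mouth down, flat closed top, walls 2.5 mm, mouth 43 mm wide; the third from below at the start. Belongs on can_48 and goes over its neck with 5 mm to spare all round. Origin: centre of its rim (underside), z up; when seated it lies at the height of the can's ledge.
- cap_40: white plastic cap, 40 mm in diameter, 36 mm high: a light cup standing mouth down, flat closed top, walls 2.5 mm, mouth 35 mm wide; the top one at the start. Belongs on can_40 and goes over its neck with 5 mm to spare all round. Origin: centre of its rim (underside), z up; when seated it lies at the height of the can's ledge.
- capped_can: spray can, 53 mm in diameter, 194 mm tall, with its white cap already on; loose, upright on the shelf, to be left alone. Origin: centre of its underside. All listed things stand on the slatted wooden shelf, whose top is 34 mm above the work surface; stack, cans and dispenser are at least 120 mm apart, centre to centre.
- soap: green plastic push dispenser of hand soap, 66 mm in diameter, 158 mm tall, white pump head with a spout reaching 48 mm from its axis along its own -x; loose, upright on the shelf, to be left alone. Origin: centre of its underside.
There are look-alikes about, which are no part of the job. What is shaped like the can_57 but red is not meant. What is shaped like the can_66 but orange is not meant.

How it is judged:
At the end, for the whole second after the job is handed in: Each cap rests on the can of its own diameter: axes within 8 mm, rim within 4 mm of the ledge's height, tilt under 0.1 rad. The four cans, the capped can and the dispenser stand upright (under 0.1 rad), within 30 mm of where they began; caps and open cans at rest (horizontal distance between cap_66 and can_66 below 0.008 m and z of cap_66 in the frame of can_66 between 0.146 and 0.154 m and angle between each of cap_66, can_66, cap_57, can_57, cap_48, can_48, cap_40, can_40, capped_can, soap's own z axis and vertical below 0.1 rad and linear speed of each of cap_66, can_66, cap_57, can_57, cap_48, can_48, cap_40, can_40 below 0.01 m/s and distance of each of can_66, can_57, can_48, can_40, capped_can, soap from where it was at the start of the episode below 0.03 m and horizontal distance between cap_57 and can_57 below 0.008 m and z of cap_57 in the frame of can_57 between 0.158 and 0.166 m and horizontal distance between cap_48 and can_48 below 0.008 m and z of cap_48 in the frame of can_48 between 0.128 and 0.136 m and horizontal distance between cap_40 and can_40 below 0.008 m and z of cap_40 in the frame of can_40 between 0.114 and 0.122 m); the robot touches nothing.
It fails at once if a can or the soap dispenser is knocked over (angle between any of can_66, can_57, can_48, can_40, capped_can, soap's own z axis and vertical above 0.4 rad).
It also fails if it takes over 99 s, if anything falls off the work surface, if the arm or the gripper's body presses on something with over 40 N, if the wrist force passes 120 N, or if a joint passes its speed limit or range.

## Working session

There is one attempt and no reset: what is moved stays moved. The work goes in short steps, Python scripts to look and compute and a tool call to move; the robot and the scene stay as the last step left them, time stands still between calls to the robot, and variables do not carry over. Pictures are saved under pics/ and viewed, at most 14 in all, crops included, and the job is handed in when it is done.

Besides the shell and the picture viewer there is one more tool, called after ">>>" as name([rows], argument=value, ...), one row to a line, values as JSON. move_arm: Moves the arm, as the interface text tells. Its arguments: {"type":"object","properties":{"deltas":{"type":"array","items":{"type":"array","items":{"type":"number"}}},"grip_force":{"type":"number"}},"required":["deltas"]}

```bash
ls; mkdir -p pics
cat > h.py <<'E'
import numpy as np, cv2
from scipy.spatial.transform import Rotation as R
from rig import sensors, eyes, env
def cam(n,st=None):
    c=eyes.get_calibration(n); f=240/np.tan(np.radians(c['vfov'])/2)
    if 'cam_to_world' in c: T=np.array(c['cam_to_world'])
    else:
        st=st or sensors.get_obs(); A=np.eye(4); A[:3,:3]=R.from_rotvec(st['tool_rot']).as_matrix(); A[:3,3]=st['tcp_pos']
        T=A@np.array(c['tool_from_camera'])
    return f,c['cx'],c['cy'],T
def ray(K,u,v):
    f,cx,cy,T=K; d=T[:3,:3]@np.array([(u-cx)/f,(v-cy)/f,1.]); return T[:3,3],d
def onz(K,u,v,z):
    o,d=ray(K,u,v); return o+d*(z-o[2])/d[2]
def cloud(K,D):
    f,cx,cy,T=K; v,u=np.mgrid[:480,:640]; P=np.stack([(u-cx)/f*D,(v-cy)/f*D,D],-1); return P@T[:3,:3].T+T[:3,3]
E
python3 - <<'E'
from h import *
for n in ['side','top','wrist']:
    st=sensors.get_obs();p,d=eyes.grab_frame(n); cv2.imwrite(f'pics/{n}0.png',p[...,::-1]); np.savez(f'{n}0.npz',p=p,d=d)
    c=eyes.get_calibration(n);print(n,c, (d>0).mean())
print(sensors.get_obs())
E
```

```text
pics
side {'vfov': 50.47450420156577, 'cx': 319.44582941225644, 'cy': 233.7345226353583, 'cam_to_world': array([[-0.82743499, -0.43524489,  0.35484254,  0.0124533 ],
       [-0.56148949,  0.63111048, -0.53519073,  0.61630269],
       [ 0.00899418, -0.64207589, -0.76658832,  1.10658605],
       [ 0.        ,  0.        ,  0.        ,  1.        ]])} 0.99603515625
top {'vfov': 51.31939051455774, 'cx': 315.56847085472054, 'cy': 238.16201247184432, 'cam_to_world': array([[ 0.00385166, -0.99304065,  0.11770908,  0.37128672],
       [-0.99998326, -0.00331646,  0.00474231, -0.05351364],
       [-0.00431893, -0.11772537, -0.9930368 ,  1.10582517],
       [ 0.        ,  0.        ,  0.        ,  1.        ]])} 0.996123046875
wrist {'vfov': 58.35191835225248, 'cx': 323.720306985347, 'cy': 240.96038551970307, 'tool_from_camera': array([[ 9.12075968e-04, -9.47713460e-01, -3.19121239e-01,
         8.32162396e-02],
       [ 9.99999526e-01,  9.73166662e-04, -3.19866168e-05,
        -4.38208978e-04],
       [ 3.40872298e-04, -3.19121058e-01,  9.47713899e-01,
         3.11045053e-02],
       [ 0.00000000e+00,  0.00000000e+00,  0.00000000e+00,
         1.00000000e+00]])} 0.9960807291666667
{'time_s': 0.15, 'q': array([-1.39779446e+00,  2.59187790e-01,  1.53582305e+00,  1.09978469e-06,
        1.34798651e+00, -2.02791226e-01]), 'qvel': array([-0.00063261, -0.00050229, -0.0039106 ,  0.00130723, -0.00159762,
        0.00158712]), 'effort': array([ 2.09923390e-03, -4.46382809e+01, -2.90821320e+01, -2.82651336e-04,
        8.05659016e-03, -1.01079286e-05]), 'tcp_pos': array([ 0.20185486, -0.51145218,  0.40406239]), 'tool_rot': array([-3.08491874e+00, -5.86564399e-01, -3.45328605e-05]), 'contact_force': array([-0.26393261, -0.28049971,  0.4510655 ]), 'moment': array([0.01492001, 0.01549574, 0.01338127]), 'gripper_force': 0.0, 'width': 1.001412997404321}
```

View pics/top0.png

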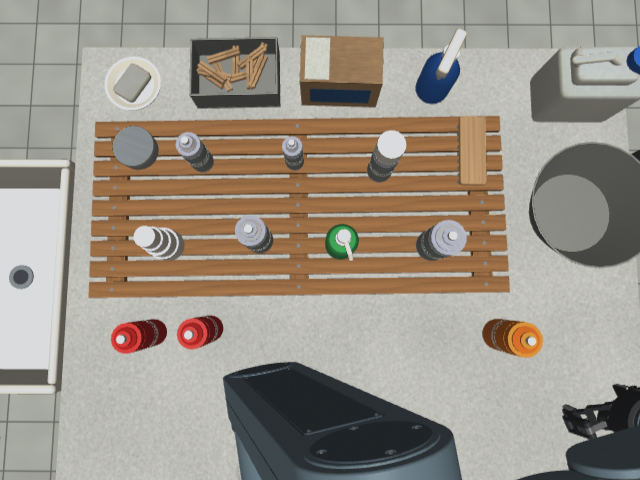

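View pics/side0.png

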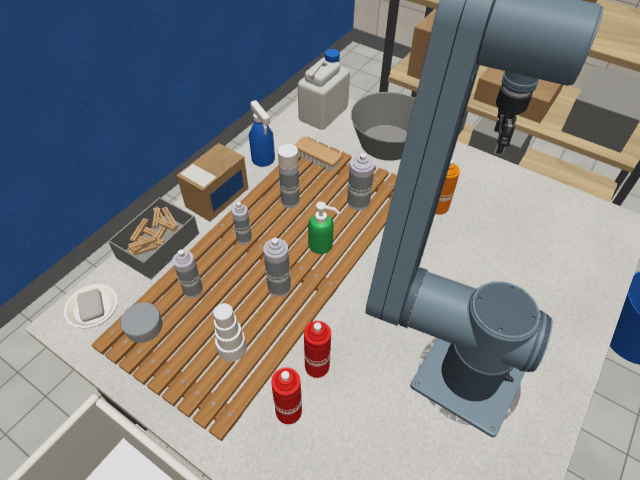

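The top view shows:
- the white stack at (150,238)
- open grey cans at (190,145), (292,148), (250,230) and (447,238)
- the capped can at (390,145)
- soap at (343,240)

The red look-alikes at (127,337) and (195,333) and the orange one at (515,338) stand off the shelf. Next I'll measure each from depth in both views and check the diameters.

```bash
cat > m.py <<'E'
from h import *
G={'stack':(150,238),'A':(190,145),'B':(292,148),'C':(250,230),'D':(447,238),'capped':(390,145),'soap':(343,240)}
C={n:cloud(cam(n),np.load(n+'0.npz')['d']) for n in ['top','side']}
K=cam('top')
for k,(u,v) in G.items():
    g=onz(K,u,v,.19)
    out=[k]
    for n in C:
        P=C[n].reshape(-1,3); m=(np.hypot(*(P[:,:2]-g[:2]).T)<.06)&(P[:,2]>.05); Q=P[m]
        h,e=np.histogram(Q[:,2],np.arange(.05,.26,.002)); lv=np.argsort(h)[::-1][:3]
        out.append((n,'zmax %.3f'%np.percentile(Q[:,2],99.8)))
        for i in sorted(lv):
            S=Q[abs(Q[:,2]-e[i]-.001)<.003][:,:2].astype(np.float32); c,r=cv2.minEnclosingCircle(S)
            out.append('z%.3f n%d c(%.3f,%.3f) r%.4f'%(e[i]+.001,h[i],*c,r))
    print(*out,sep='\n  ')
E
python3 m.py
python3 - <<'E'
import cv2
a=cv2.imread('pics/top0.png')
cv2.imwrite('pics/crop1.png',cv2.resize(a[110:280,90:490],None,fx=2,fy=2,interpolation=2))
E
```

```text
stack
  ('top', 'zmax 0.200')
  z0.195 n100 c(0.482,0.266) r0.0202
  z0.197 n164 c(0.482,0.266) r0.0204
  z0.199 n78 c(0.481,0.266) r0.0203
  ('side', 'zmax 0.200')
  z0.081 n58 c(0.480,0.269) r0.0331
  z0.195 n73 c(0.482,0.267) r0.0211
  z0.197 n124 c(0.482,0.267) r0.0211
A
  ('top', 'zmax 0.196')
  z0.165 n58 c(0.665,0.200) r0.0243
  z0.167 n102 c(0.665,0.199) r0.0242
  z0.169 n65 c(0.665,0.199) r0.0242
  ('side', 'zmax 0.195')
  z0.165 n39 c(0.665,0.200) r0.0259
  z0.167 n60 c(0.665,0.200) r0.0259
  z0.169 n37 c(0.666,0.201) r0.0246
B
  ('top', 'zmax 0.180')
  z0.151 n50 c(0.666,-0.001) r0.0201
  z0.153 n85 c(0.666,-0.001) r0.0201
  z0.155 n54 c(0.666,-0.001) r0.0201
  ('side', 'zmax 0.178')
  z0.151 n24 c(0.667,-0.001) r0.0208
  z0.153 n27 c(0.666,-0.000) r0.0210
  z0.155 n23 c(0.665,-0.000) r0.0202
C
  ('top', 'zmax 0.227')
  z0.195 n94 c(0.493,0.072) r0.0286
  z0.197 n163 c(0.493,0.072) r0.0286
  z0.199 n70 c(0.493,0.072) r0.0285
  ('side', 'zmax 0.226')
  z0.195 n43 c(0.494,0.073) r0.0304
  z0.197 n71 c(0.493,0.072) r0.0303
  z0.199 n40 c(0.493,0.074) r0.0297
D
  ('top', 'zmax 0.217')
  z0.183 n119 c(0.482,-0.296) r0.0336
  z0.185 n179 c(0.483,-0.295) r0.0332
  z0.193 n92 c(0.482,-0.294) r0.0250
  ('side', 'zmax 0.217')
  z0.183 n36 c(0.484,-0.295) r0.0348
  z0.185 n63 c(0.484,-0.295) r0.0347
  z0.191 n33 c(0.482,-0.289) r0.0310
capped
  ('top', 'zmax 0.233')
  z0.227 n163 c(0.646,-0.186) r0.0268
  z0.229 n298 c(0.646,-0.186) r0.0267
  z0.231 n152 c(0.646,-0.186) r0.0266
  ('side', 'zmax 0.233')
  z0.227 n68 c(0.646,-0.185) r0.0286
  z0.229 n91 c(0.648,-0.185) r0.0282
  z0.231 n52 c(0.648,-0.184) r0.0272
soap
  ('top', 'zmax 0.196')
  z0.137 n97 c(0.484,-0.100) r0.0275
  z0.139 n102 c(0.484,-0.101) r0.0270
  z0.193 n85 c(0.471,-0.103) r0.0252
  ('side', 'zmax 0.196')
  z0.137 n34 c(0.483,-0.098) r0.0285
  z0.139 n37 c(0.484,-0.100) r0.0277
  z0.141 n40 c(0.482,-0.098) r0.0268
```

View pics/crop1.png

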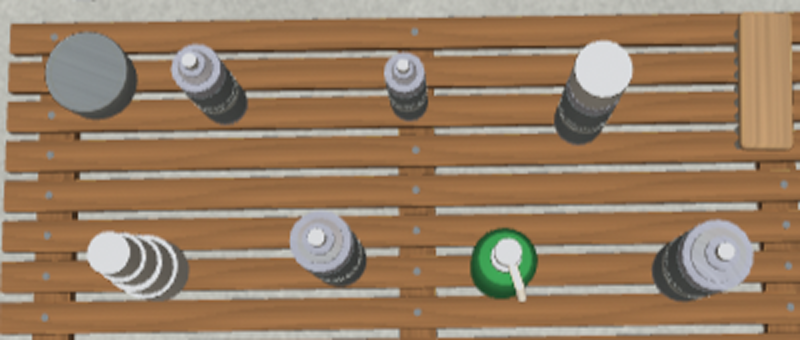

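The radii settle which can is which:
- A, r 24 at (.665,.200), is can_48.
- B, r 20 at (.666,0), is can_40.
- C, r 28.6 at (.493,.072), is can_57.
- D, r 33 at (.483,-.295), is can_66.

The crop confirms that all four are grey and bare. The red and orange ones stand off the shelf, so they're out. The ledges and the stack top (.197) agree in both views.

First I'll lift, turn the tool to line up with the world axes, and start moving across.

>>> move_arm([
  [0,0,0.094,0,0,-0.9,-1],
  [0,0,0.094,0,0,-0.9,-1],
  [0,0,0.094,0,0,-0.9,-1],
  [0,0,0.094,0,0,-0.9,-1],
  [0,0,0,1.4,-3.9,0,-1],
  [0,0,0,1.4,-3.9,0,-1],
  [0,0,0,1.4,-3.9,0,-1],
  [0,0,0,1.4,-3.9,0,-1],
], grip_force=20)

```text
time_s: 0.82
tcp_pos: [0.258, -0.354, 0.4402]
tool_rot: [-3.141, 0.002, 0.0]
contact_force: [2.2, -1.4, 0.4]
width: 1.0
gripper_force: 0.0
```

>>> move_arm([
  [0,0,0,1.4,-3.88,0,-1],
  [0,0,0,1.4,-3.88,0,-1],
  [0,0,0,1.4,-3.88,0,-1],
  [0,0,0,1.4,-3.88,0,-1],
  [0,0,0,1.4,-3.88,0,-1],
  [0,0,0,1.4,-3.88,0,-1],
  [0,0,0,1.4,-3.88,0,-1],
  [0,0,0,1.4,-3.88,0,-1],
])

```text
time_s: 1.48
tcp_pos: [0.3698, -0.0432, 0.4408]
tool_rot: [3.141, -0.001, 0.001]
contact_force: [0.7, -0.4, 0.0]
width: 0.998
gripper_force: 0.0
```

>>> move_arm([
  [0,0,0,1.4,-3.88,0,-1],
  [0,0,0,1.4,-3.88,0,-1],
  [0,0,0,1.4,-3.88,0,-1],
  [0,0,0,1.4,-3.88,0,-1],
  [0,0,0,1.4,-3.88,0,-1],
  [0,0,0,1.4,-3.88,0,-1],
  [0,0,0,1.4,-3.88,0,-1],
  [0,0,0,1.4,-3.88,0,-1],
])

```text
time_s: 2.15
tcp_pos: [0.4821, 0.2675, 0.4404]
tool_rot: [3.141, 0.001, -0.0]
contact_force: [1.1, -0.9, 0.2]
width: 1.002
gripper_force: 0.0
```

>>> move_arm([
  [0,0,0,0,0,0,-1],
  [0,0,0,0,0,0,-1],
  [0,0,0,0,0,0,-1],
  [0,0,0,0,0,0,-1],
  [0,0,0,0,0,0,-1],
  [0,0,0,0,0,0,-1],
  [0,0,0,0,0,0,-1],
  [0,0,0,0,0,0,-1],
])

```text
time_s: 2.82
tcp_pos: [0.482, 0.2644, 0.4411]
tool_rot: [-3.141, 0.002, -0.001]
contact_force: [1.0, -0.1, -0.3]
width: 0.998
gripper_force: 0.0
```

```bash
cat > w.py <<'E'
from h import *
import sys
sts=[sensors.get_obs()]
p,d=eyes.grab_frame('wrist'); sts.append(sensors.get_obs())
for s in sts: print(s['tcp_pos'].round(4),s['tool_rot'].round(4),s['q'].round(3))
cv2.imwrite(f'pics/{sys.argv[1]}.png',p[...,::-1])
P=cloud(cam('wrist',sts[0]),d).reshape(-1,3); P=P[d.ravel()>0]
for a in sys.argv[2:]:
    x,y,z,r=map(float,a.split(','))
    S=P[(abs(P[:,2]-z)<.004)&(np.hypot(P[:,0]-x,P[:,1]-y)<r+.008)]
    if len(S)<10: print(a,'none');continue
    c,rr=cv2.minEnclosingCircle(S[:,:2].astype(np.float32)); print(a,len(S),np.round(c,4),round(rr,4),'z',S[:,2].mean().round(4))
E
python3 w.py w1 .482,.2665,.196,.02 .482,.2665,.16,.024 .482,.2665,.122,.0285 .482,.2665,.08,.033 .665,.2,.166,.024
```

```text
[0.482  0.2644 0.4411] [-3.1414e+00  2.1000e-03 -9.0000e-04] [ 0.299  0.236  1.475 -0.     1.429  1.871]
[0.482  0.2646 0.441 ] [-3.1414e+00  1.7000e-03 -6.0000e-04] [0.299 0.237 1.475 0.    1.429 1.871]
.482,.2665,.196,.02 4052 [0.4809 0.2663] 0.0201 z 0.1955
.482,.2665,.16,.024 940 [0.4812 0.2666] 0.0239 z 0.1596
.482,.2665,.122,.0285 837 [0.48   0.2669] 0.0285 z 0.1216
.482,.2665,.08,.033 893 [0.4809 0.2677] 0.033 z 0.0796
.665,.2,.166,.024 none
```

View pics/w1.png

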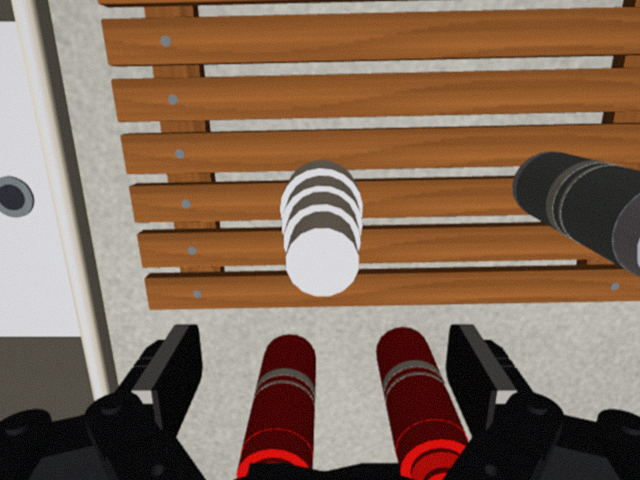

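The wrist view shows the stack at (322,262), between the open fingers. It agrees with the fixed cameras to about 1 mm, so I'll go down on cap_40.

>>> move_arm([
  [0,0,0,-0.1,-0.2,0,-1],
  [0,0,0,0,0,2.6,-1],
  [0,0,0,0,0,2.6,-1],
  [0,0,0,0,0,2.6,-1],
  [0,0,0,0,0,2.5,-1],
  [0,0,0,0,0,0,-1],
  [0,0,0,0,0,0,0],
  [0,0,0,0,0,0,1],
])

```text
time_s: 3.53
tcp_pos: [0.4816, 0.2674, 0.3391]
tool_rot: [-3.141, 0.0, -0.003]
contact_force: [-1.4, 1.1, -0.1]
width: 0.747
gripper_force: 0.0
```

>>> move_arm([
  [0,0,0,0,0,0,1],
  [0,0,0,0,0,0,1],
  [0,0,0,0,0,0,1],
  [0,0,0,0,0,0,1],
  [0,0,0,0,0,0,1],
  [0,0,0,0,0,0,1],
  [0,0,0,0,0,0,1],
  [0,0,0,0,0,0,1],
])

```text
time_s: 4.2
tcp_pos: [0.4816, 0.2673, 0.3397]
tool_rot: [-3.14, 0.0, -0.006]
contact_force: [-0.7, 0.3, 6.3]
width: 0.461
gripper_force: 20.7
```

Holding cap_40 (39 mm opening). Next: lift it and carry it to can_40.

>>> move_arm([
  [0,0,0,0,0,-1.0,1],
  [0,0,0,0,0,-3.0,1],
  [0,0,0,0,0,-3.0,1],
  [0,0,0,0,0,-3.0,1],
  [0,0,0,2.31,3.35,0,1],
  [0,0,0,2.31,3.35,0,1],
  [0,0,0,2.31,3.35,0,1],
  [0,0,0,2.31,3.35,0,1],
])

```text
time_s: 4.87
tcp_pos: [0.5738, 0.132, 0.4391]
tool_rot: [-3.141, -0.002, -0.002]
contact_force: [-0.3, 0.6, -0.2]
width: 0.46
gripper_force: 20.3
```

>>> move_arm([
  [0,0,0,2.31,3.35,0,1],
  [0,0,0,2.31,3.35,0,1],
  [0,0,0,2.31,3.35,0,1],
  [0,0,0,2.31,3.35,0,1],
  [0,0,0,0,0,0,1],
  [0,0,0,0,0,0,1],
  [0,0,0,0,0,0,1],
  [0,0,0,0,0,0,1],
])

```text
time_s: 5.53
tcp_pos: [0.6652, 0.0002, 0.4383]
tool_rot: [-3.141, -0.001, 0.0]
contact_force: [-0.3, 0.6, -0.6]
width: 0.46
gripper_force: 20.3
```

```bash
python3 w.py w2 .665,0,.295,.02 .666,-.0005,.152,.02 .646,-.186,.228,.027 .493,.0725,.196,.0285 .665,.2,.166,.024
```

```text
[6.652e-01 2.000e-04 4.383e-01] [-3.1411e+00 -1.3000e-03  1.0000e-04] [-0.167  0.453  1.172  0.     1.517  1.403]
[6.651e-01 5.000e-04 4.384e-01] [-3.1413e+00 -2.2000e-03 -5.0000e-04] [-0.167  0.453  1.172  0.     1.517  1.403]
.665,0,.295,.02 12051 [ 6.696e-01 -4.000e-04] 0.0267 z 0.2941
.666,-.0005,.152,.02 1922 [ 0.666 -0.001] 0.0202 z 0.1517
.646,-.186,.228,.027 none
.493,.0725,.196,.0285 12 [0.5152 0.0891] 0.0019 z 0.1934
.665,.2,.166,.024 1531 [0.6641 0.1934] 0.0231 z 0.1657
```

View pics/w2.png

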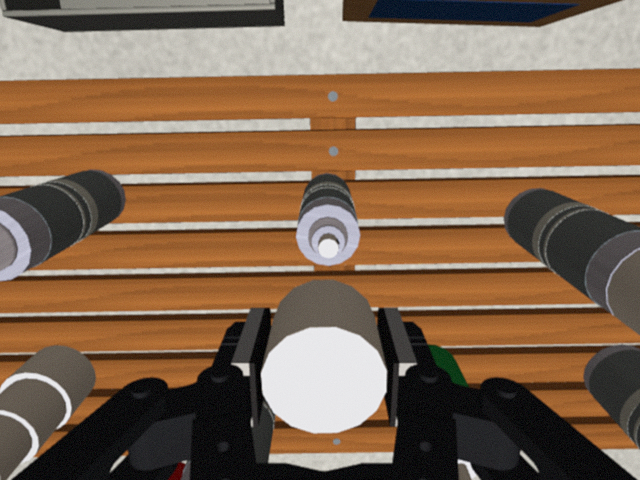

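```bash
cat > capc.py <<'E'
from h import *
import sys
# usage: png ztop ; finds bright top of held cap, casts to z plane
a=cv2.imread(f'pics/{sys.argv[1]}.png'); z=float(sys.argv[2])
m=(a.min(2)>200).astype(np.uint8); m[:260]=0; m=cv2.morphologyEx(m,cv2.MORPH_OPEN,np.ones((5,5)))
cs,_=cv2.findContours(m,0,1); c=max(cs,key=cv2.contourArea)
K=cam('wrist'); W=np.array([onz(K,u,v,z)[:2] for u,v in cv2.convexHull(c)[:,0]],np.float32)
e,r=cv2.minEnclosingCircle(W); st=sensors.get_obs()
print('cap',np.round(e,4),round(r,4),'bbox',cv2.boundingRect(c),'minus tcp',np.round(np.array(e)-st['tcp_pos'][:2],4))
E
python3 capc.py w2 .295; python3 capc.py w2 .297;python3 capc.py w2 .293
```

```text
cap [0.6642 0.0014] 0.0197 bbox (262, 327, 124, 106) minus tcp [-0.0009  0.0009]
cap [0.6657 0.0014] 0.0193 bbox (262, 327, 124, 106) minus tcp [0.0006 0.0009]
cap [0.6628 0.0014] 0.02 bbox (262, 327, 124, 106) minus tcp [-0.0024  0.0009]
```

The held cap shows at (324,380) and the can's ledge at (328,235). The cap is about 2 mm short in x and 2 mm over in y, so I'll correct that and lower it.

>>> move_arm([
  [0,0,0,0.2,0.2,0,1],
  [0,0,0,0,0,2.4,1],
  [0,0,0,0,0,2.4,1],
  [0,0,0,0,0,2.4,1],
  [0,0,0,0,0,2.4,1],
  [0,0,0,0,0,0.4,1],
  [0,0,0,0,0,0.4,1],
  [0,0,0,0,0,0,1],
])

```text
time_s: 6.25
tcp_pos: [0.6679, -0.0024, 0.3342]
tool_rot: [3.142, 0.001, 0.001]
contact_force: [0.6, 0.2, -0.6]
width: 0.463
gripper_force: 20.3
```

>>> move_arm([
  [0,0,0,0,0,0,1],
  [0,0,0,0,0,0,1],
  [0,0,0,0,0,0,1],
  [0,0,0,0,0,0,1],
  [0,0,0,0,0,0,1],
  [0,0,0,0,0,0,1],
  [0,0,0,0,0,0,1],
  [0,0,0,0,0,0,1],
])

```text
time_s: 6.92
tcp_pos: [0.6678, -0.003, 0.3337]
tool_rot: [-3.142, 0.0, 0.0]
contact_force: [-0.1, -0.5, -0.3]
width: 0.461
gripper_force: 20.3
```

>>> move_arm([
  [0,0,0,0,0,0.1,1],
  [0,0,0,0,-0.1,0,1],
  [0,0,0,0,0,0,0],
  [0,0,0,0,0,0,-0.3],
  [0,0,0,0,0,0,-1],
  [0,0,0,0,0,0,-1],
  [0,0,0,0,0,0,-1],
  [0,0,0,0,0,0,-1],
])

```text
time_s: 7.58
tcp_pos: [0.6678, -0.0019, 0.3328]
tool_rot: [3.142, -0.0, 0.0]
contact_force: [-0.2, -0.4, -0.0]
width: 1.001
gripper_force: 0.0
```

>>> move_arm([
  [0,0,0,0,0,0,-1],
  [0,0,0,0,0,0,-1],
  [0,0,0,0,0,-2,-1],
  [0,0,0,0,0,-2,-1],
  [0,0,0,0,0,-3,-1],
  [0,0,0,0,0,-3.7,-1],
  [0,0,0,0,0,0,-1],
  [0,0,0,0,0,0,-1],
])

```text
time_s: 8.25
tcp_pos: [0.6681, -0.0019, 0.4432]
tool_rot: [3.14, -0.0, 0.01]
contact_force: [-0.2, -1.1, -0.5]
width: 0.999
gripper_force: 0.0
```

```bash
python3 w.py w3 .666,-.0005,.188,.02 .665,.2,.166,.024
```

```text
[ 0.6681 -0.0019  0.4432] [ 3.1405e+00 -2.0000e-04  1.0200e-02] [-0.17   0.455  1.158  0.     1.523  1.401]
[ 0.6677 -0.0019  0.4407] [ 3.1412e+00 -3.0000e-04  3.5000e-03] [-0.17   0.456  1.161 -0.     1.522  1.401]
.666,-.0005,.188,.02 3733 [ 0.6664 -0.0008] 0.02 z 0.1875
.665,.2,.166,.024 1536 [0.6644 0.1962] 0.0235 z 0.1657
```

View pics/w3.png

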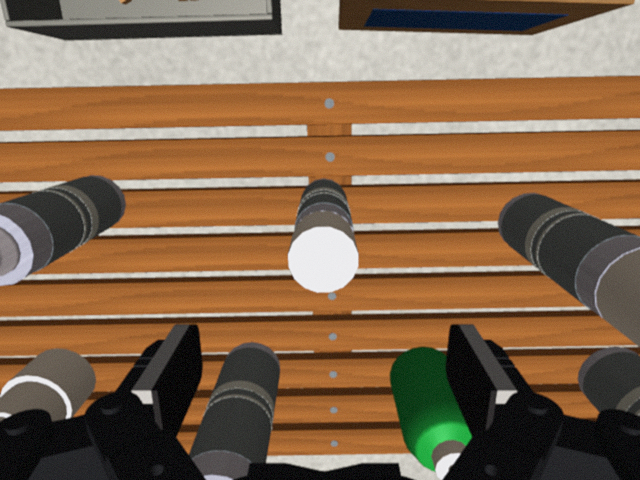

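The wrist view shows cap_40 seated at (323,259): its top is at .188 and its centre is on the can. Back to the stack for cap_48.

>>> move_arm([
  [0,0,0,-2.33,-3.35,0,-1],
  [0,0,0,-2.33,-3.35,0,-1],
  [0,0,0,-2.33,-3.35,0,-1],
  [0,0,0,-2.33,-3.35,0,-1],
  [0,0,0,-2.33,-3.35,0,-1],
  [0,0,0,-2.33,-3.35,0,-1],
  [0,0,0,-2.33,-3.35,0,-1],
  [0,0,0,-2.33,-3.35,0,-1],
])

```text
time_s: 8.97
tcp_pos: [0.4797, 0.2673, 0.4379]
tool_rot: [3.141, -0.001, -0.005]
contact_force: [0.5, 0.5, -0.0]
width: 0.997
gripper_force: 0.0
```

>>> move_arm([
  [0,0,0,0,0,1,-1],
  [0,0,0,0,0,2,-1],
  [0,0,0,0,0,2,-1],
  [0,0,0,0,0,0,-1],
  [0,0,0,0,0,0,-1],
  [0,0,0,0,0,0,-1],
  [0,0,0,0,0,0,-1],
  [0,0,0,0,0,0,-1],
])

```text
time_s: 9.63
tcp_pos: [0.4819, 0.2659, 0.3908]
tool_rot: [-3.141, 0.001, -0.003]
contact_force: [-0.1, 0.2, 0.4]
width: 1.0
gripper_force: 0.0
```

```bash
python3 w.py w4 .482,.2665,.16,.024 .482,.2665,.122,.0285 .482,.2665,.08,.033
```

```text
[0.4819 0.2659 0.3908] [-3.141e+00  1.200e-03 -2.800e-03] [0.302 0.268 1.557 0.    1.315 1.873]
[0.4819 0.2659 0.3907] [-3.141e+00  1.100e-03 -2.700e-03] [0.302 0.268 1.557 0.    1.315 1.873]
.482,.2665,.16,.024 6524 [0.4807 0.2668] 0.0244 z 0.1596
.482,.2665,.122,.0285 1194 [0.4802 0.2669] 0.0284 z 0.1216
.482,.2665,.08,.033 1209 [0.481  0.2673] 0.0329 z 0.0796
```

>>> move_arm([
  [0,0,0,-0.1,-0.1,2,-1],
  [0,0,0,0,0,2.5,-1],
  [0,0,0,0,0,2.5,-1],
  [0,0,0,0,0,2.0,-1],
  [0,0,0,0,0,0,-1],
  [0,0,0,0,0,0,0],
  [0,0,0,0,0,0,1],
  [0,0,0,0,0,0,1],
])

```text
time_s: 10.35
tcp_pos: [0.4812, 0.2673, 0.3016]
tool_rot: [-3.141, 0.0, -0.005]
contact_force: [0.2, 0.3, 0.4]
width: 0.604
gripper_force: 0.0
```

>>> move_arm([
  [0,0,0,0,0,0,1],
  [0,0,0,0,0,0,1],
  [0,0,0,0,0,0,1],
  [0,0,0,0,0,0,1],
  [0,0,0,0,0,0,1],
  [0,0,0,0,0,0,1],
  [0,0,0,0,0,0,1],
  [0,0,0,0,0,0,1],
])

```text
time_s: 11.02
tcp_pos: [0.4811, 0.2673, 0.3017]
tool_rot: [-3.14, 0.0, -0.006]
contact_force: [-0.3, -0.5, 7.2]
width: 0.544
gripper_force: 20.5
```

>>> move_arm([
  [0,0,0,0,0,-1,1],
  [0,0,0,0,0,-3,1],
  [0,0,0,0,0,-4,1],
  [0,0,0,0,0,-4,1],
  [0,0,0,3.68,1.34,0,1],
  [0,0,0,3.68,1.34,0,1],
  [0,0,0,3.68,1.34,0,1],
  [0,0,0,3.68,1.34,0,1],
])

```text
time_s: 11.68
tcp_pos: [0.6286, 0.213, 0.4215]
tool_rot: [-3.141, -0.001, -0.003]
contact_force: [0.1, -0.1, -0.4]
width: 0.553
gripper_force: 20.7
```

>>> move_arm([
  [0,0,0,3.68,1.34,0,1],
  [0,0,0,0,0,0,1],
  [0,0,0,0,0,0,1],
  [0,0,0,0,0,0,1],
  [0,0,0,0,0,0,1],
  [0,0,0,0,0,0,1],
  [0,0,0,0,0,0,1],
  [0,0,0,0,0,0,1],
])

```text
time_s: 12.35
tcp_pos: [0.6636, 0.2008, 0.4206]
tool_rot: [-3.141, -0.001, -0.001]
contact_force: [0.5, -0.7, 0.3]
width: 0.549
gripper_force: 20.7
```

```bash
python3 w.py w5 .665,.2,.166,.024 ; python3 capc.py w5 .279
```

```text
[0.6636 0.2008 0.4206] [-3.1414e+00 -1.3000e-03 -1.5000e-03] [0.133 0.514 1.117 0.    1.51  1.703]
[0.6637 0.2006 0.4205] [-3.1415e+00 -1.0000e-03 -1.2000e-03] [0.133 0.514 1.117 0.    1.51  1.703]
.665,.2,.166,.024 2380 [0.6653 0.2   ] 0.0241 z 0.1658
cap [0.6634 0.2015] 0.0235 bbox (248, 317, 152, 129) minus tcp [-0.0004  0.0008]
```

The held cap is 2 mm short in x and 1 mm over in y relative to can_48's ledge. I'll correct that and lower it.

>>> move_arm([
  [0,0,0,0.2,0.1,0,1],
  [0,0,0,0,0,2.0,1],
  [0,0,0,0,0,2.0,1],
  [0,0,0,0,0,2.0,1],
  [0,0,0,0,0,0.7,1],
  [0,0,0,0,0,0.5,1],
  [0,0,0,0,0,0,1],
  [0,0,0,0,0,0,1],
])

```text
time_s: 13.07
tcp_pos: [0.6668, 0.1991, 0.3487]
tool_rot: [-3.141, 0.0, -0.002]
contact_force: [0.1, -0.2, 0.7]
width: 0.552
gripper_force: 20.7
```

>>> move_arm([
  [0,0,0,0,0,0,1],
  [0,0,0,0,0,0,1],
  [0,0,0,0,0,0,1],
  [0,0,0,0,0,0,1],
  [0,0,0,0,0,0,1],
  [0,0,0,0,0,0,1],
  [0,0,0,0,0,0,1],
  [0,0,0,0,0,0,1],
])

```text
time_s: 13.73
tcp_pos: [0.6664, 0.1991, 0.3477]
tool_rot: [-3.142, 0.0, 0.0]
contact_force: [0.2, 0.3, -0.2]
width: 0.55
gripper_force: 20.7
```

>>> move_arm([
  [0,0,0,-0.05,-0.05,0.1,1],
  [0,0,0,0,0,0,1],
  [0,0,0,0,0,0,0],
  [0,0,0,0,0,0,-0.3],
  [0,0,0,0,0,0,-1],
  [0,0,0,0,0,0,-1],
  [0,0,0,0,0,0,-1],
  [0,0,0,0,0,0,-1],
])

```text
time_s: 14.4
tcp_pos: [0.666, 0.1996, 0.3467]
tool_rot: [-3.142, 0.0, -0.0]
contact_force: [-0.2, 0.3, -0.6]
width: 0.999
gripper_force: 0.0
```

>>> move_arm([
  [0,0,0,0,0,0,-1],
  [0,0,0,0,0,0,-1],
  [0,0,0,0,0,-2,-1],
  [0,0,0,0,0,-2,-1],
  [0,0,0,0,0,-3,-1],
  [0,0,0,0,0,0,-1],
  [0,0,0,0,0,0,-1],
  [0,0,0,0,0,0,-1],
])

```text
time_s: 15.07
tcp_pos: [0.6658, 0.1996, 0.4165]
tool_rot: [3.142, -0.0, -0.0]
contact_force: [-0.1, -0.0, -0.6]
width: 1.001
gripper_force: 0.0
```

```bash
python3 w.py w6 .665,.2,.204,.024
```

```text
[0.6658 0.1996 0.4165] [ 3.1416e+00 -3.0000e-04 -1.0000e-04] [ 0.131  0.519  1.118 -0.     1.504  1.702]
[0.6657 0.1996 0.4156] [ 3.1413e+00 -4.0000e-04 -2.8000e-03] [ 0.131  0.52   1.119 -0.     1.505  1.702]
.665,.2,.204,.024 7659 [0.665  0.2004] 0.0241 z 0.2036
```

cap_48 is seated: its top is at .2036 and its centre is within 1 mm. cap_57 is next.

>>> move_arm([
  [0,0,0,-3.7,-1.35,0,-1],
  [0,0,0,-3.7,-1.35,0,-1],
  [0,0,0,-3.7,-1.35,0,-1],
  [0,0,0,-3.7,-1.35,0,-1],
  [0,0,0,-3.7,-1.35,0,-1],
  [0,0,0,0,0,3,-1],
  [0,0,0,0,0,3,-1],
  [0,0,0,0,0,0,-1],
])

```text
time_s: 15.78
tcp_pos: [0.4779, 0.2668, 0.3507]
tool_rot: [3.138, 0.002, -0.017]
contact_force: [-1.1, -1.3, -0.9]
width: 1.002
gripper_force: 0.0
```

>>> move_arm([
  [0,0,0,0,0,0,-1],
  [0,0,0,0,0,0,-1],
  [0,0,0,0,0,0,-1],
  [0,0,0,0,0,0,-1],
  [0,0,0,0,0,0,-1],
  [0,0,0,0,0,0,-1],
  [0,0,0,0,0,0,-1],
  [0,0,0,0,0,0,-1],
])

```text
time_s: 16.45
tcp_pos: [0.481, 0.2671, 0.357]
tool_rot: [-3.141, 0.001, -0.001]
contact_force: [-0.0, 0.1, -0.3]
width: 1.001
gripper_force: 0.0
```

```bash
python3 w.py w7 .482,.2665,.122,.0285 .482,.2665,.08,.033
```

```text
[0.481  0.2671 0.357 ] [-3.1414e+00  5.0000e-04 -6.0000e-04] [0.304 0.295 1.606 0.    1.24  1.875]
[0.481  0.2671 0.3569] [-3.1415e+00  5.0000e-04 -3.0000e-04] [0.304 0.295 1.606 0.    1.24  1.875]
.482,.2665,.122,.0285 8919 [0.48   0.2669] 0.0288 z 0.1216
.482,.2665,.08,.033 1554 [0.4809 0.2676] 0.0329 z 0.0796
```

>>> move_arm([
  [0,0,0,-0.1,0,2.4,-1],
  [0,0,0,0,0,2.5,-1],
  [0,0,0,0,0,2.5,-1],
  [0,0,0,0,0,2.0,-1],
  [0,0,0,0,0,0,-1],
  [0,0,0,0,0,0,0],
  [0,0,0,0,0,0,1],
  [0,0,0,0,0,0,1],
])

```text
time_s: 17.17
tcp_pos: [0.4807, 0.2674, 0.2645]
tool_rot: [-3.141, 0.0, -0.005]
contact_force: [0.1, -0.5, 0.1]
width: 0.654
gripper_force: 21.2
```

>>> move_arm([
  [0,0,0,0,0,0,1],
  [0,0,0,0,0,0,1],
  [0,0,0,0,0,0,1],
  [0,0,0,0,0,0,1],
  [0,0,0,0,0,0,1],
  [0,0,0,0,0,0,1],
  [0,0,0,0,0,0,1],
  [0,0,0,0,0,0,1],
])

```text
time_s: 17.83
tcp_pos: [0.4806, 0.2674, 0.2644]
tool_rot: [-3.141, 0.0, -0.005]
contact_force: [0.8, 0.2, 6.7]
width: 0.652
gripper_force: 21.7
```

>>> move_arm([
  [0,0,0,0,0,-1,1],
  [0,0,0,0,0,-3,1],
  [0,0,0,0,0,-4,1],
  [0,0,0,0,0,-4,1],
  [0,0,0,0,0,-4,1],
  [0,0,0,0,0,-2.6,1],
  [0,0,0,0.26,3.89,0,1],
  [0,0,0,0.26,3.89,0,1],
])

```text
time_s: 18.5
tcp_pos: [0.4847, 0.19, 0.452]
tool_rot: [-3.14, -0.007, -0.009]
contact_force: [0.4, -0.9, -0.8]
width: 0.653
gripper_force: 21.5
```

>>> move_arm([
  [0,0,0,0.26,3.89,0,1],
  [0,0,0,0.26,3.89,0,1],
  [0,0,0,0.26,3.89,0,1],
  [0,0,0,0,0,0,1],
  [0,0,0,0,0,0,1],
  [0,0,0,0,0,0,1],
  [0,0,0,0,0,0,1],
  [0,0,0,0,0,0,1],
])

```text
time_s: 19.17
tcp_pos: [0.4927, 0.074, 0.4489]
tool_rot: [-3.141, -0.003, -0.0]
contact_force: [-0.3, -0.3, -0.3]
width: 0.653
gripper_force: 21.5
```

```bash
python3 w.py w8 .493,.0725,.196,.0285 .482,.2665,.08,.033; python3 capc.py w8 .307
```

```text
[0.4927 0.074  0.4489] [-3.1413e+00 -3.0000e-03 -0.0000e+00] [-0.075  0.137  1.579  0.     1.425  1.493]
[0.4927 0.074  0.4488] [-3.1413e+00 -3.3000e-03  1.0000e-04] [-0.075  0.137  1.579  0.     1.425  1.493]
.493,.0725,.196,.0285 2529 [0.4931 0.0715] 0.0285 z 0.1958
.482,.2665,.08,.033 4981 [0.4807 0.2672] 0.0334 z 0.0796
cap [0.4919 0.0748] 0.028 bbox (234, 303, 180, 153) minus tcp [-0.0007  0.0008]
```

View pics/w8.png

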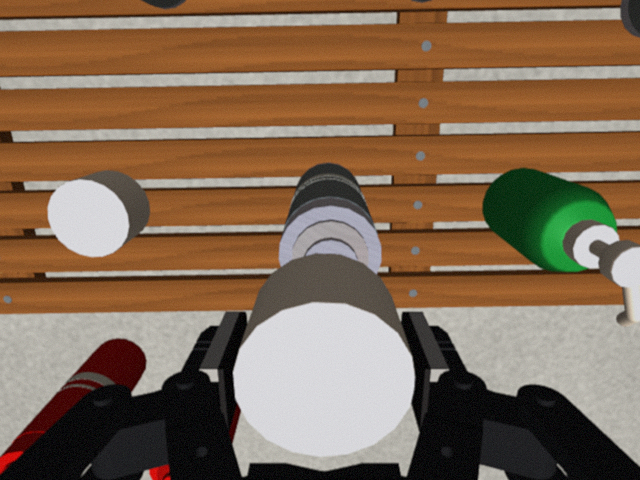

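The picture shows the held cap_57 at (324,380) above the can's ledge at (330,245), and cap_66 alone at (95,215). I'll shift 1 mm in x and −2.5 mm in y, then lower it.

>>> move_arm([
  [0,0,0,0.1,0.25,0,1],
  [0,0,0,0,0,2.0,1],
  [0,0,0,0,0,2.0,1],
  [0,0,0,0,0,1.7,1],
  [0,0,0,0,0,0.5,1],
  [0,0,0,0,0,0.4,1],
  [0,0,0,0,0,0,1],
  [0,0,0,0,0,0,1],
])

```text
time_s: 19.88
tcp_pos: [0.4942, 0.0703, 0.3835]
tool_rot: [3.141, 0.0, 0.002]
contact_force: [0.3, 1.1, -0.0]
width: 0.652
gripper_force: 21.6
```

>>> move_arm([
  [0,0,0,0,0,0,1],
  [0,0,0,0,0,0,1],
  [0,0,0,0,0,0,1],
  [0,0,0,0,0,0,1],
  [0,0,0,0,0,0,1],
  [0,0,0,0,0,0,1],
  [0,0,0,0,0,0,1],
  [0,0,0,0,0,0,1],
])

```text
time_s: 20.55
tcp_pos: [0.4939, 0.0701, 0.3827]
tool_rot: [-3.142, 0.0, 0.0]
contact_force: [0.2, -0.6, -0.7]
width: 0.65
gripper_force: 21.6
```

>>> move_arm([
  [0,0,0,0,-0.1,0.15,1],
  [0,0,0,0,0,0,1],
  [0,0,0,0,0,0,0],
  [0,0,0,0,0,0,-0.5],
  [0,0,0,0,0,0,-1],
  [0,0,0,0,0,0,-1],
  [0,0,0,0,0,0,-1],
  [0,0,0,0,0,0,-1],
])

```text
time_s: 21.22
tcp_pos: [0.4939, 0.0711, 0.3812]
tool_rot: [-3.142, 0.0, -0.0]
contact_force: [0.8, -1.0, 1.0]
width: 1.001
gripper_force: 0.0
```

>>> move_arm([
  [0,0,0,0,0,0,-1],
  [0,0,0,0,0,0,-1],
  [0,0,0,0,0,-2,-1],
  [0,0,0,0,0,-2,-1],
  [0,0,0,0,0,-2.5,-1],
  [0,0,0,0,0,0,-1],
  [0,0,0,0,0,0,-1],
  [0,0,0,0,0,0,-1],
])

```text
time_s: 21.88
tcp_pos: [0.4937, 0.0711, 0.4457]
tool_rot: [-3.142, 0.0, 0.001]
contact_force: [-0.1, 0.4, -1.0]
width: 0.997
gripper_force: 0.0
```

```bash
python3 w.py w9 .493,.0725,.238,.0285 .482,.2665,.08,.033
```

```text
[0.4937 0.0711 0.4457] [-3.1415e+00  3.0000e-04  9.0000e-04] [-0.081  0.14   1.583  0.     1.419  1.49 ]
[0.4936 0.0712 0.4452] [-3.1414e+00  3.0000e-04  2.7000e-03] [-0.081  0.141  1.584  0.     1.419  1.49 ]
.493,.0725,.238,.0285 11245 [0.4926 0.072 ] 0.0288 z 0.2376
.482,.2665,.08,.033 5061 [0.4806 0.2675] 0.0336 z 0.0796
```

cap_57 is seated (top at .2376). Last one: cap_66.

>>> move_arm([
  [0,0,0,-0.25,-3.92,0,-1],
  [0,0,0,-0.25,-3.92,0,-1],
  [0,0,0,-0.25,-3.92,0,-1],
  [0,0,0,-0.25,-3.92,0,-1],
  [0,0,0,-0.25,-3.92,0,-1],
  [0,0,0,0,0,3.5,-1],
  [0,0,0,0,0,3.5,-1],
  [0,0,0,0,0,3,-1],
])

```text
time_s: 22.6
tcp_pos: [0.4802, 0.2681, 0.3432]
tool_rot: [3.141, 0.003, -0.004]
contact_force: [-0.8, -0.0, -1.5]
width: 1.001
gripper_force: 0.0
```

>>> move_arm([
  [0,0,0,0,0,3,-1],
  [0,0,0,0,0,0,-1],
  [0,0,0,0,0,0,-1],
  [0,0,0,0,0,0,-1],
  [0,0,0,0,0,0,-1],
  [0,0,0,0,0,0,-1],
  [0,0,0,0,0,0,-1],
  [0,0,0,0,0,0,-1],
])

```text
time_s: 23.27
tcp_pos: [0.4817, 0.2671, 0.3174]
tool_rot: [-3.141, 0.0, -0.003]
contact_force: [0.3, -0.2, -0.7]
width: 0.999
gripper_force: 0.0
```

```bash
python3 w.py w10 .482,.2665,.08,.033
```

```text
[0.4817 0.2671 0.3174] [-3.1409e+00  5.0000e-04 -3.2000e-03] [0.304 0.333 1.657 0.    1.149 1.875]
[0.4816 0.2671 0.3171] [-3.1411e+00  5.0000e-04 -2.3000e-03] [0.304 0.333 1.658 0.    1.149 1.875]
.482,.2665,.08,.033 11698 [0.4806 0.2676] 0.0333 z 0.0796
```

Down 9.7 cm to a TCP height of .220, then close.

>>> move_arm([
  [0,0,0,-0.1,-0.05,2.5,-1],
  [0,0,0,0,0,2.5,-1],
  [0,0,0,0,0,2.5,-1],
  [0,0,0,0,0,2.2,-1],
  [0,0,0,0,0,0,-1],
  [0,0,0,0,0,0,-0.5],
  [0,0,0,0,0,0,1],
  [0,0,0,0,0,0,1],
])

```text
time_s: 23.98
tcp_pos: [0.4812, 0.2679, 0.221]
tool_rot: [-3.141, 0.0, -0.005]
contact_force: [-0.8, -0.4, -0.7]
width: 0.78
gripper_force: 22.4
```

>>> move_arm([
  [0,0,0,0,0,0,1],
  [0,0,0,0,0,0,1],
  [0,0,0,0,0,0,1],
  [0,0,0,0,0,0,1],
  [0,0,0,0,0,0,1],
  [0,0,0,0,0,0,1],
  [0,0,0,0,0,0,1],
  [0,0,0,0,0,0,1],
])

```text
time_s: 24.65
tcp_pos: [0.4809, 0.2678, 0.2204]
tool_rot: [-3.141, 0.0, -0.003]
contact_force: [-0.3, 0.1, 6.3]
width: 0.778
gripper_force: 22.9
```

>>> move_arm([
  [0,0,0,0,0,-1,1],
  [0,0,0,0,0,-3,1],
  [0,0,0,0,0,-4,1],
  [0,0,0,0,0,-4,1],
  [0,0,0,0,0,-4,1],
  [0,0,0,0,0,-4,1],
  [0,0,0,0,0,-4,1],
  [0,0,0,0,0,-1,1],
])

```text
time_s: 25.32
tcp_pos: [0.4805, 0.2678, 0.4773]
tool_rot: [-3.138, 0.0, -0.017]
contact_force: [0.5, 0.3, -0.1]
width: 0.783
gripper_force: 22.7
```

>>> move_arm([
  [0,0,0,0,2.0,0,1],
  [0,0,0,0,4.0,0,1],
  [0,0,0,0,4.0,0,1],
  [0,0,0,0,4.0,0,1],
  [0,0,0,0,4.0,0,1],
  [0,0,0,0,4.0,0,1],
  [0,0,0,0,4.0,0,1],
  [0,0,0,0,4.0,0,1],
])

```text
time_s: 25.98
tcp_pos: [0.4795, -0.034, 0.4694]
tool_rot: [-3.141, -0.0, 0.0]
contact_force: [0.7, 0.4, 0.0]
width: 0.785
gripper_force: 22.7
```

>>> move_arm([
  [0,0,0,0,4.0,0,1],
  [0,0,0,0,4.0,0,1],
  [0,0,0,0,4.0,0,1],
  [0,0,0,0,4.0,0,1],
  [0,0,0,0,4.0,0,1],
  [0,0,0,0.2,4.0,0,1],
  [0,0,0,0,2.3,0,1],
  [0,0,0,0,0,0,1],
])

```text
time_s: 26.65
tcp_pos: [0.4816, -0.3001, 0.4683]
tool_rot: [3.141, -0.008, -0.002]
contact_force: [0.1, 0.5, -0.2]
width: 0.777
gripper_force: 22.8
```

>>> move_arm([
  [0,0,0,0,0,1,1],
  [0,0,0,0,0,1,1],
  [0,0,0,0,0,0,1],
  [0,0,0,0,0,0,1],
  [0,0,0,0,0,0,1],
  [0,0,0,0,0,0,1],
  [0,0,0,0,0,0,1],
  [0,0,0,0,0,0,1],
])

```text
time_s: 27.32
tcp_pos: [0.4824, -0.295, 0.4497]
tool_rot: [3.141, 0.001, 0.001]
contact_force: [-0.4, 0.5, -0.3]
width: 0.776
gripper_force: 22.8
```

```bash
python3 w.py w11 .483,-.295,.184,.033 ; python3 capc.py w11 .310
```

```text
[ 0.4824 -0.295   0.4497] [3.1409e+00 6.0000e-04 1.0000e-03] [-0.746  0.261  1.422 -0.     1.458  0.824]
[ 0.4824 -0.2952  0.4496] [3.1411e+00 2.0000e-04 9.0000e-04] [-0.746  0.261  1.422  0.     1.458  0.824]
.483,-.295,.184,.033 2550 [ 0.4834 -0.2959] 0.0329 z 0.1838Traceback (most recent call last):
  File "capc.py", line 6, in <module>
    cs,_=cv2.findContours(m,0,1); c=max(cs,key=cv2.contourArea)
                                    ~~~^^^^^^^^^^^^^^^^^^^^^^^^
ValueError: max() iterable argument is empty
```

View pics/w11.png

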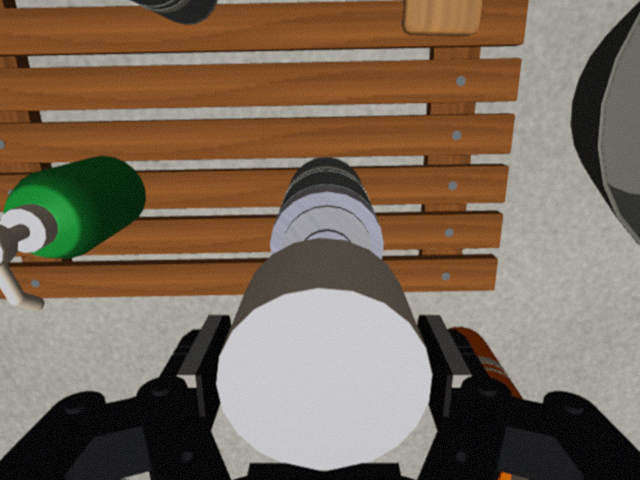

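The held cap is at (324,378), with can_66's ledge at (327,230) under it. The orange can is well clear.

```bash
sed -i 's/>200/>180/' capc.py; python3 capc.py w11 .3095
```

```text
cap [ 0.4823 -0.2944] 0.0326 bbox (217, 289, 214, 181) minus tcp [-0.0001  0.0007]
```

>>> move_arm([
  [0,0,0,0.1,0.1,0,1],
  [0,0,0,0,0,2.2,1],
  [0,0,0,0,0,2.2,1],
  [0,0,0,0,0,2.2,1],
  [0,0,0,0,0,0.7,1],
  [0,0,0,0,0,0.4,1],
  [0,0,0,0,0,0,1],
  [0,0,0,0,0,0,1],
])

```text
time_s: 28.03
tcp_pos: [0.4837, -0.2967, 0.3733]
tool_rot: [3.14, -0.0, 0.002]
contact_force: [-0.4, -0.6, -0.0]
width: 0.776
gripper_force: 22.8
```

>>> move_arm([
  [0,0,0,0,0,0,1],
  [0,0,0,0,0,0,1],
  [0,0,0,0,0,0,1],
  [0,0,0,0,0,0,1],
  [0,0,0,0,0,0,1],
  [0,0,0,0,0,0,1],
  [0,0,0,0,0,0,1],
  [0,0,0,0,0,0,1],
])

```text
time_s: 28.7
tcp_pos: [0.4833, -0.2963, 0.3722]
tool_rot: [-3.142, 0.0, 0.0]
contact_force: [-0.1, -0.1, -0.1]
width: 0.777
gripper_force: 22.8
```

Rim at about .186, ledge at .184: 1 mm more down, then release.

>>> move_arm([
  [0,0,0,0,0,0.1,1],
  [0,0,0,0,0,0,1],
  [0,0,0,0,0,0,-0.5],
  [0,0,0,0,0,0,-1],
  [0,0,0,0,0,0,-1],
  [0,0,0,0,0,0,-1],
  [0,0,0,0,0,0,-1],
  [0,0,0,0,0,0,-1],
])

```text
time_s: 29.37
tcp_pos: [0.4833, -0.2964, 0.3713]
tool_rot: [3.142, -0.0, 0.0]
contact_force: [-0.5, -0.4, 0.1]
width: 0.998
gripper_force: 0.0
```

>>> move_arm([
  [0,0,0,0,0,0,-1],
  [0,0,0,0,0,0,-1],
  [0,0,0,0,0,-2,-1],
  [0,0,0,0,0,-2,-1],
  [0,0,0,0,0,-4,-1],
  [0,0,0,0,0,0,-1],
  [0,0,0,0,0,0,-1],
  [0,0,0,0,0,0,-1],
])

```text
time_s: 30.03
tcp_pos: [0.4832, -0.2963, 0.4511]
tool_rot: [3.141, -0.0, 0.0]
contact_force: [0.3, 0.9, 0.2]
width: 1.003
gripper_force: 0.0
```

>>> move_arm([
  [0,0,0,-3,3,0,-1],
  [0,0,0,-3,3,0,-1],
  [0,0,0,-3,3,0,-1],
  [0,0,0,-3,3,0,-1],
  [0,0,0,0,3,0,-1],
  [0,0,0,0,0,0,-1],
  [0,0,0,0,0,0,-1],
  [0,0,0,0,0,0,-1],
])

```text
time_s: 30.7
tcp_pos: [0.3655, -0.4438, 0.4497]
tool_rot: [-3.139, 0.001, 0.002]
contact_force: [-0.1, 0.1, 0.2]
width: 1.001
gripper_force: 0.0
```

Run:
```python
from h import *
T={'66':(.483,-.2955,.23),'57':(.493,.0725,.238),'48':(.665,.2,.204),'40':(.666,-.0005,.188),'capped':(.646,-.1855,.228)}
for n in ['top','side']:
    p,d=eyes.grab_frame(n); cv2.imwrite(f'pics/{n}1.png',p[...,::-1]); P=cloud(cam(n),d).reshape(-1,3)
    for k,(x,y,z) in T.items():
        S=P[(abs(P[:,2]-z)<.005)&(np.hypot(P[:,0]-x,P[:,1]-y)<.045)]
        if len(S)<9: print(n,k,'none');continue
        c,r=cv2.minEnclosingCircle(S[:,:2].astype(np.float32)); A=np.c_[S[:,:2]-S[:,:2].mean(0),np.ones(len(S))]
        f=np.linalg.lstsq(A,S[:,2],rcond=None)[0]; print(n,k,len(S),np.round(c,3),round(r,4),'z',f[2].round(4),'slope',f[:2].round(3))
```

```text
top 66 1091 [ 0.483 -0.295] 0.0335 z 0.2305 slope [ 0.005 -0.005]
top 57 816 [0.493 0.072] 0.0287 z 0.2387 slope [-0.002  0.002]
top 48 519 [0.666 0.2  ] 0.0248 z 0.2048 slope [0.022 0.006]
top 40 343 [ 0.666 -0.001] 0.0202 z 0.1888 slope [ 0.004 -0.008]
top capped 663 [ 0.646 -0.186] 0.027 z 0.2288 slope [ 0.014 -0.009]
side 66 367 [ 0.483 -0.296] 0.0362 z 0.2305 slope [ 0.011 -0.013]
side 57 420 [0.492 0.073] 0.0301 z 0.2384 slope [ 0.013 -0.02 ]
side 48 307 [0.666 0.203] 0.0271 z 0.2043 slope [ 0.013 -0.021]
side 40 164 [0.666 0.001] 0.0222 z 0.1883 slope [0.027 0.016]
side capped 240 [ 0.647 -0.184] 0.0283 z 0.2285 slope [ 0.019 -0.015]
```

View pics/top1.png

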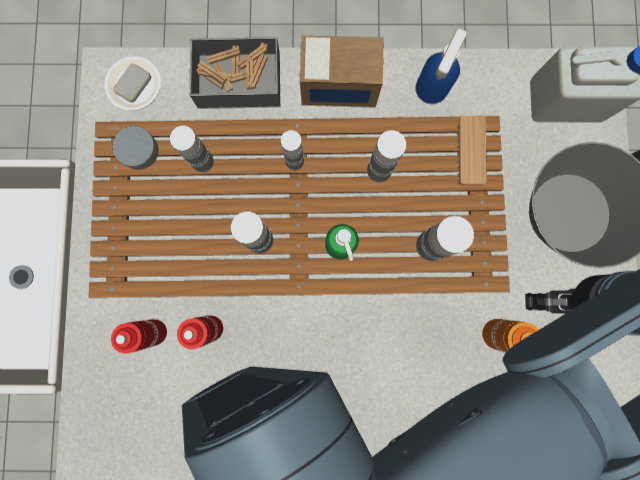

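The final top view shows all four cans capped, at (183,138), (291,140), (248,228) and (455,235). The caps are level and at the right heights, nothing else has moved, and the arm is clear.

```bash
python3 -c "
from rig import env
print(env.hand_in())"
```

```text
the job is handed in; nothing more can be done
None
```

The job is handed in with no verdict shown: each of the four caps sits level on the can of its own diameter, measured within about 3 mm of centre and 1 mm of height, the other items look undisturbed, and it took about 31 s of the 99 s allowed.

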